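# Set the cross-slide and hold the spring clip open over the panel edge

### The job

Zero the cross-slide by moving its carrier until the ring mark is under the fixed pointer and pause there for a second, then step it on until the cross mark is under the pointer and leave it there. Then squeeze the handles of the spring clip that stands on the bench so that its jaws gape wide, and carry it, jaws down, over the middle of the top edge of the plywood panel on the carrier: one jaw each side, reaching well below the edge (about 20 mm), touching neither the panel nor the fixture. Finish there, still squeezing and holding the clip, so that I can slip the packing pieces in, and leave the other things on the bench where they are.

Things in the scene. Friction and masses are not known exactly. Their poses are not given: they have to be found in the camera images.
- fixture: cross-slide fixture, fixed: grey bed 170x220x12 mm; on it a saddle sliding along the fixture's x and an aluminium carrier plate (130x170 mm, top 40 mm above bench) sliding along its y. Origin: centre of the bed's underside; x front (robot side) to back, y left, z up. A fixed stand 76 mm high at (-30, -135) mm holds the pointer on an arm 66 mm above the bench.
- saddle (a joint): saddle position along the fixture's x (m), -0.025 to 0.025, 0 in mid travel. Each slide has about 1.2 N of friction and stays where it is left.
- carrier (a joint): carrier position along the fixture's y (m), -0.032 to 0.032, 0 in mid travel.
- pointer_tip (a point): lower tip of the fixed steel pointer, 45 mm above the bench, 5 mm over the carrier's face.
- ring_mark (a point): centre of the ring mark (dark circle 13 mm across) on the carrier's face; it lies under the pointer at saddle = -0.014, carrier = -0.020.
- cross_mark (a point): centre of the cross mark (two dark 18 mm strokes) on the carrier's face, 28 mm in -x and 40 mm in -y of the ring mark (fixture axes); it lies under the pointer at saddle = 0.014, carrier = 0.020.
- post_top (a point): top centre of the upright round steel post on the carrier, by which carrier and saddle are moved together: 22 mm in diameter, 50 mm high above the carrier's face (top 90 mm above the bench; lowest 6 mm are a 30 mm foot), 60 mm to +y and 12 mm to -x of the carrier's centre.
- edge_mid (a point): middle of the top edge of the upright plywood panel fixed on the back part of the carrier, 106 mm above the bench. The panel is 6 mm thick (along this point's x), 110 mm long (along y), 66 mm high above the carrier's face, with a steel holder 14 mm high at its foot. Axes are the fixture's.
- clip: loose spring clip, 0.13 kg, standing on its closed jaws, handles up, 100 mm high. Origin: middle of the jaws' underside; x along the jaws and pivot pin, y from handle to handle. Rubber jaws 40 mm wide, 28 mm over both. Black handles 30 mm wide splay 0.35 rad each from near the pivot to 61 mm over their outsides at the top. This body is the +y half; the -y half is hinged to it.
- clip_arm (a joint): angle between the clip's halves (rad): 0 shut, 0.70 at the stop. Squeeze the handles from above along the clip's y: 3 N at their ends to start, 10 N at the stop; 25 N or more holds it at the stop. There the handles are parallel, 25 mm over their outsides, and the jaws gape 33 mm, symmetrical about the grip. Let go, it springs shut.
- jaw_a (a point): tip of the jaw on the clip's +y half: middle of its inner lower edge (axes as clip).
- jaw_b (a point): tip of the jaw on the clip's -y half: middle of its inner lower edge (axes turn with that half).
- clip_pivot (a point): centre of the clip's pivot pin, 48 mm above the jaw tips (45 mm when fully open); room for an edge from the open jaw tips up to the coil round the pin: 39 mm. Grasp with the fingertips 15 mm or more above it.
- screw_box: cardboard box of screws, 61x90x46 mm; loose, not part of the job, to be left where it is. Origin: centre of its underside.
- nail_tin: round tin, 86 mm across, 40 mm high; loose, not part of the job, to be left where it is. Origin: centre of its underside.
- tape_measure: tape measure, 36x72x66 mm; loose, not part of the job, to be left where it is. Origin: centre of its underside.
- spanner_2: flat steel combination spanner, 34x198x7 mm; loose, not part of the job, to be left where it is. Origin: centre of its underside.

How it is judged (in metres and radians):
On the way, in this order (a step that is already met when the one before it is completed fails the run):
1. the ring mark rests under the pointer (within 5 mm) (horizontal distance between ring_mark and pointer_tip below 0.005 m), for 0.4 s.
2. the cross mark rests under the pointer (within 5 mm) (horizontal distance between cross_mark and pointer_tip below 0.005 m), for 0.4 s.
3. the clip is squeezed open and lifted off the bench (value of joint clip_arm above 0.45 rad and height (world z) of each of jaw_a, jaw_b above 0.03 m and contact force between clip and the fingers above 3 N), for 0.2 s.
At the end, for the whole second after the job is handed in: cross mark within 5 mm of the pointer; fingers hold the clip still and open (over 0.45 rad), a jaw tip each side of the panel, 5 mm or more from its mid-plane, 8 to 40 mm below its top edge, within 20 mm of the edge's middle; clip and fixture do not touch (horizontal distance between cross_mark and pointer_tip below 0.005 m and value of joint clip_arm above 0.45 rad and z of jaw_a in the frame of edge_mid between -0.04 and -0.008 m and y of jaw_a in the frame of edge_mid between -0.02 and 0.02 m and z of jaw_b in the frame of edge_mid between -0.04 and -0.008 m and y of jaw_b in the frame of edge_mid between -0.02 and 0.02 m and ((x of jaw_a in the frame of edge_mid above 0.005 m and x of jaw_b in the frame of edge_mid below -0.005 m) or (x of jaw_b in the frame of edge_mid above 0.005 m and x of jaw_a in the frame of edge_mid below -0.005 m)) and contact force between clip and the fingers above 3 N and contact force between clip and fixture below 0.3 N and linear speed of clip below 0.03 m/s); the arm keeps its last pose, push and grip.
It fails at once if the screw box is moved by more than 30 mm (distance of screw_box from where it was at the start of the episode above 0.03 m).
It fails at once if the nail tin is moved by more than 30 mm (distance of nail_tin from where it was at the start of the episode above 0.03 m).
It fails at once if the tape measure is moved by more than 30 mm (distance of tape_measure from where it was at the start of the episode above 0.03 m).
It fails at once if the spanner is moved by more than 30 mm (distance of spanner_2 from where it was at the start of the episode above 0.03 m).
It also fails if it takes over 54 s, if anything falls off the work surface, if the arm or the gripper's body presses on something with over 40 N, if the wrist force passes 120 N, or if a joint passes its speed limit or range.

### The arm

A 6-joint arm with a two-finger parallel gripper is mounted at the origin on a cart in front of the work surface, level with it; the furniture and walls round the work are solid. World frame = base frame: x ahead of the robot, y to its left, z up, the work surface at z = 0. Lengths are in mm, angles in rad, forces in N, time in s.
With the tool pointing down it reaches from about 275 to 725 mm from the base axis. Payload 15.9 kg.
Tool frame: the origin (TCP) lies midway between the tips of the shut fingers; the grasp point (between the pads) lies 19 mm behind it; z points along the fingers, y is the line along which they close (so a half turn about z gives the same grasp; the last joint's range is limited). The gripper opens to 85 mm and grips with 20 to 120 N. Pads are 22 mm wide; open, the fingers measure 114 mm over their backs; the gripper's body (76 mm by 85 mm) begins 54 mm behind the grasp point. The pads swing forward as they close: fully open they stand 13 mm farther back than shut.
Start: joints at [-1.115, 0.213, -0.034, 1.323, 0, 1.571], TCP at [220.082, -448.942, 231.306] pointing down, gripper open.
Joint ranges: [-2.98, 2.98], [-0.74, 1.72], [-1.14, 1.35], [-2.1, 2.04], [-1.57, 1.44], [-3.14, 3.14]. Speed limits (rad/s): [1.89, 1.89, 2.39, 2.57, 3.14, 3.14].

### API

Orientations are given as a rotation vector (axis times angle).
In Python, from rig import env gives the robot as it stands.
- The arm moves only by the tool servo_tool, never from a script. Its argument "deltas" is a list of rows, each an object of numbers: "grip": the opening, from 0 (shut) to 1 (fully open); "tx", "ty", "tz": the shift along the world's x, y, z in m; "wx", "wy", "wz": the turn, a rotation vector about the world's x, y, z in degrees. In form: [{"grip": .., "tx": .., "ty": .., "tz": .., "wx": .., "wy": .., "wz": ..}, ...]. A call has 1 to 20 rows; each row shifts and turns the commanded pose from where the row before left it; what a row does not reach is not made up. A row lasts 1/8 s, in which the tool goes at most 62.5 mm and 10.7 degrees, less where a joint would pass 70% of its speed; a pose out of reach is approached as far as the arm can. A call with a gripper value outside its range is refused whole. The fingers move at their own pace and stop on an object; "newtons" is the grip in N (left out, the last holds). Time passes only in rows, so rows that do not move let the fingers close. It gives the time, the measured TCP pose, the force, the opening and the grip force at its end, in the units of the state.
- env.observe(): the state, without advancing time (a new reading comes with each control period).
- env.get_image(name): name is "side" or "top"; returns the picture (420x560x3 uint8, red, green, blue); there is no depth.
- env.get_calibration(name): a dict with "camera_matrix" (3x3 intrinsics, pixels), "k1" (the pictures are not rectified: a ray, as slopes to the right and down, at radius r is drawn at 1 + k1 r^2 times it, then the intrinsics apply), "origin" and "orientation" of the camera in the world. Camera axes: x right, y up, looking along -z (the intrinsics and any distortion apply to the point x, -y, -z); pixel columns grow to the right and rows downward; lengths in mm; the calibration is good to about 2 mm. A picture is of the moment at which its call begins. get_calibration takes no time and is no camera call.
- env.sign_off(): hands the job in; it is judged then, once.
The state is a dict: "t": time; "q": joint angles; "joint_velocities": joint speeds; "effort": joint torques, N m; "tool_pos": TCP position; "eef_rot": TCP orientation; "wrist_force": force on the tool from outside, world axes, zero at the start; "torque": the same for the moment, N m; "grip_width": opening from 0.0 (shut) to 1.0 (fully open); "grasp_force": force on a finger pad.
Only numpy, scipy, OpenCV 4.12 (cv2) and the standard library are available. Lean on these libraries where they do the work, as an engineer would, in place of code of your own. Each camera call takes 0.05 s, during which the arm holds its last target. There are 200 camera calls.

## Working session

There is one attempt and no reset: what is moved stays moved. The work goes in short steps, Python scripts to look and compute and a tool call to move; the robot and the scene stay as the last step left them, time stands still between calls to the robot, and variables do not carry over. Pictures are saved under pics/ and viewed, at most 10 in all, crops included, and the job is handed in when it is done.

Besides the shell and the picture viewer there is one more tool, called after "Request:" as name(argument=value, ...) on one line, values as JSON. servo_tool: Moves the arm, as the interface text tells. Its arguments: {"type":"object","properties":{"deltas":{"type":"array","items":{"type":"object","properties":{"grip":{"type":"number"},"tx":{"type":"number"},"ty":{"type":"number"},"tz":{"type":"number"},"wx":{"type":"number"},"wy":{"type":"number"},"wz":{"type":"number"}}}},"newtons":{"type":"number"}},"required":["deltas"]}

```bash
mkdir -p pics; cat > h.py <<'E'
import numpy as np, cv2
from rig import env
from scipy.spatial.transform import Rotation as R
def cal(n):
    c=env.get_calibration(n); o=np.array(c["orientation"],float)
    M=R.from_rotvec(o).as_matrix() if o.shape==(3,) else o
    return np.array(c["camera_matrix"]),c["k1"],np.array(c["origin"]),M
def ray(n,p):
    K,k,o,M=cal(n); d=np.array([k,0,0,0,0.])[[0,1,2,3,4]]
    u=cv2.undistortPoints(np.array([[p]],float),K,np.array([k,0,0,0.]))[0,0]
    return o,M@np.array([u[0],-u[1],-1])
def plane(n,p,z):
    o,d=ray(n,p); return o+d*(z-o[2])/d[2]
def proj(n,P):
    K,k,o,M=cal(n); c=M.T@(np.array(P,float)-o); x=np.array([c[0],-c[1]])/-c[2]
    x=x*(1+k*(x@x)); return K[:2,:2]@x+K[:2,2]
def tri(p1,p2):
    a,d=ray("top",p1); b,e=ray("side",p2)
    s=np.linalg.lstsq(np.c_[d,-e],b-a,rcond=None)[0]
    P,Q=a+d*s[0],b+e*s[1]; return (P+Q)/2,np.linalg.norm(P-Q)
def save(n,f):
    im=env.get_image(n)[:,:,::-1].copy(); cv2.imwrite("pics/"+f,im); return im
E
python3 - <<'E'
from h import *
for n in("top","side"):
    save(n,n+"0.png"); print(n,env.get_calibration(n))
print(env.observe())
E
```

```text
top {'camera_matrix': array([[491.85004511,   0.        , 278.85512517],
       [  0.        , 491.85004511, 203.11937745],
       [  0.        ,   0.        ,   1.        ]]), 'k1': -0.16004076653547902, 'origin': array([ 413.5578024 ,  -25.27905341, 1281.33676496]), 'orientation': array([ 0.0433711 , -0.06324421, -1.56395812])}
side {'camera_matrix': array([[472.76171729,   0.        , 276.59762337],
       [  0.        , 472.76171729, 201.73999183],
       [  0.        ,   0.        ,   1.        ]]), 'k1': -0.08283748891826045, 'origin': array([  313.38282113, -1345.94642566,   612.40786486]), 'orientation': array([ 1.19171388, -0.07604553, -0.1336358 ])}
{'t': 0.1, 'q': array([-1.11501843e+00,  2.13333712e-01, -3.49917921e-02,  1.32350699e+00,
        5.28827796e-06,  1.57082694e+00]), 'joint_velocities': array([ 0.00132898, -0.0005494 ,  0.00219075, -0.0008819 ,  0.00088114,
        0.00044451]), 'effort': array([-5.29526787e-04, -6.87249255e+01,  4.87804234e+01,  1.24167890e-02,
        6.82398564e-06, -3.28169313e-05]), 'tool_pos': array([ 219.94480791, -448.6789193 ,  230.85408634]), 'eef_rot': array([-3.05939474e+00, -7.09478348e-01,  3.59527959e-04]), 'wrist_force': array([-0.67628014, -0.33759497, -0.23543538]), 'torque': array([ 0.01215456,  0.05602347, -0.01411128]), 'grasp_force': 0.0, 'grip_width': 0.9956853266132644}
```

View pics/top0.png

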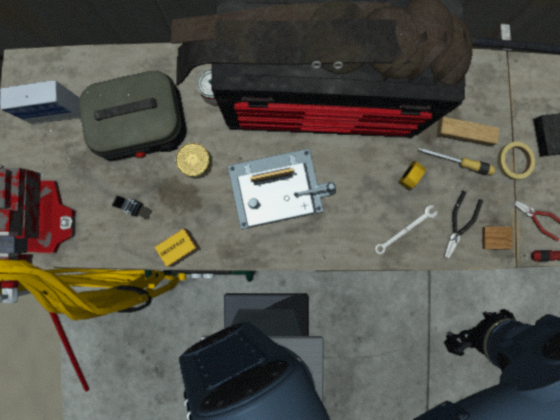

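View pics/side0.png

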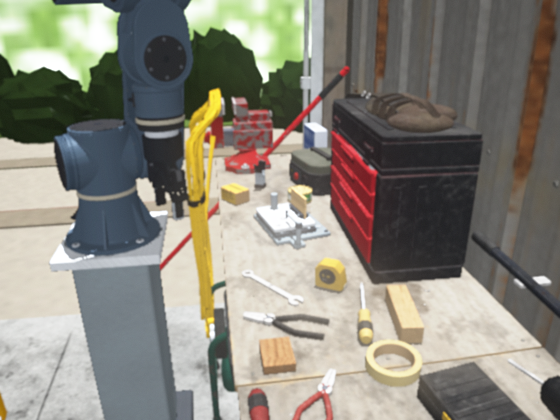

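The top view shows the fixture at about (275,190), the post at (253,203), the pointer stand at (330,188) and the clip at (130,205). The side view shows the clip at (260,175) and the fixture at (290,218). I'll enlarge both.

```bash
python3 - <<'E'
from h import *
a=cv2.imread("pics/top0.png"); b=cv2.imread("pics/side0.png")
A=cv2.resize(a[140:240,215:348],None,fx=6,fy=6,interpolation=cv2.INTER_CUBIC); 
cv2.imwrite("pics/c1.png",A)
B=np.vstack([cv2.resize(a[180:230,100:165],None,fx=6,fy=6,interpolation=cv2.INTER_CUBIC)]); 
C=cv2.resize(b[150:250,240:340],None,fx=4,fy=4,interpolation=cv2.INTER_CUBIC)
W=np.zeros((400,800,3),np.uint8); W[:300,:390]=B; W[:400,395:795]=C
cv2.imwrite("pics/c2.png",W)
for n,p,z in [("post",(253,203),90),("tip",(298,194),45),("clip",(128,206),100),("bedTL",(229,167),12),("bedTR",(313,149),12),("bedBR",(326,210),12),("bedBL",(240,231),12)]: print(n,plane("top",p,z).round(1))
E
```

```text
post [494.5  22.6  90. ]
tip [521.1 -88.9  45. ]
clip [484.5 327.3 100. ]
bedTL [593.4  89.2  12. ]
bedTR [ 642.5 -129.6   12. ]
bedBR [ 482.9 -163.4   12. ]
bedBL [427.3  58.7  12. ]
```

View pics/c1.png

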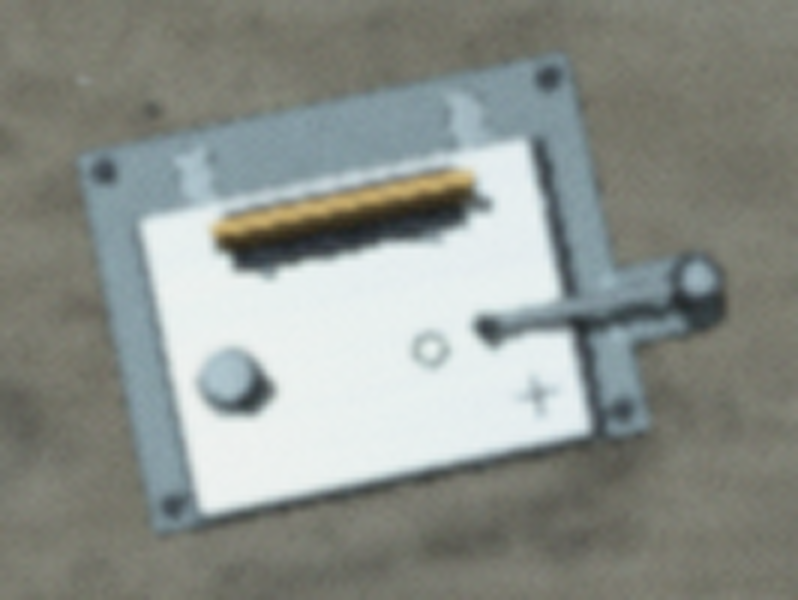

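View pics/c2.png

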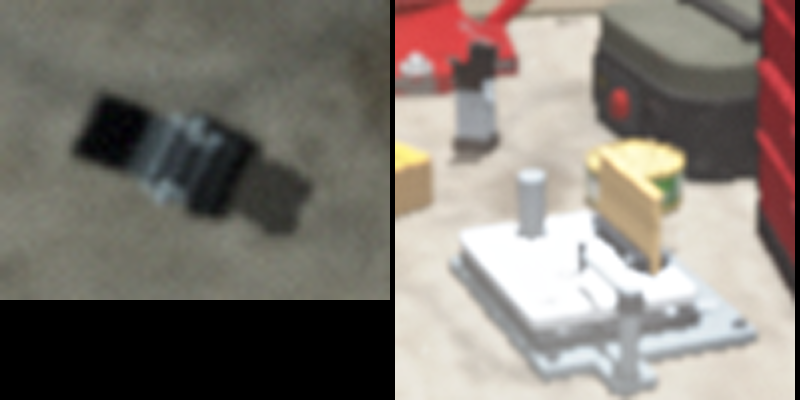

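Crop 1 (×6, offset 215,140) shows the ring at (431,350), the cross at (537,393), the pointer end at (487,330) and the post top at (233,378). The panel's top edge runs from (218,232) to (472,183), and the bed corners are at (80,157), (565,55), (648,430) and (157,530). Crop 2 shows the clip's handles at (112,130) and (222,168) from above (×6, offset 100,180). Seen from the side (×4), the clip's body is at about (475,100) and the dark pointer at (582,258).

```bash
python3 - <<'E'
from h import *
o=lambda u,v:((u+.5)/6-.5+215,(v+.5)/6-.5+140)
s=lambda u,v:((u-395+.5)/4-.5+240,(v+.5)/4-.5+150)
c=lambda u,v:((u+.5)/6-.5+100,(v+.5)/6-.5+180)
P=lambda u,v,z:plane("top",o(u,v),z)
B=np.array([P(80,157,12),P(565,55,12),P(648,430,12),P(157,530,12)])
print("bed c",B.mean(0).round(1),"sides",[np.linalg.norm(B[i]-B[i-1]).round(1) for i in range(4)])
ex=(B[0]+B[1]-B[2]-B[3]); print("yaw bed x",np.degrees(np.arctan2(ex[1],ex[0])))
ey=(B[0]+B[3]-B[1]-B[2]); print("yaw bed y-90",np.degrees(np.arctan2(ey[1],ey[0]))-90)
r,x=P(431,350,40),P(537,393,40); d=r-x
yaw=np.degrees(np.arctan2(d[1],d[0])-np.arctan2(40,28)); print("ring",r,"cross",x,np.linalg.norm(d),"(48.8) yaw",yaw)
L,Q=P(218,232,106),P(472,183,106); e=L-Q; print("panel",L,Q,np.linalg.norm(e),"(110) mid",(L+Q)/2,"yaw",np.degrees(np.arctan2(e[1],e[0]))-90)
print("post",P(233,378,90)); print("tip45/66",P(487,330,45),P(487,330,66),tri(o(487,332),s(582,270)))
# side checks
print("post side",tri(o(233,378),s(531,174)))
for y in (yaw,np.degrees(np.arctan2(e[1],e[0]))-90):
    M=R.from_euler('z',-y,degrees=True).as_matrix(); C=B.mean(0)
    for n,p in (("ring",r),("cross",x),("post",P(233,378,90)),("tip",P(487,330,50)),("mid",(L+Q)/2)): print(n,(M@(p-C)).round(1),end=' ')
    print()
# clip
a,b=c(112,130),c(222,168)
A,D=plane("top",a,95),plane("top",b,95); e=A-D
print("clip handles",A,D,np.linalg.norm(e),np.degrees(np.arctan2(e[1],e[0]))-90)
for col,n in((0,"tri L"),): pass
q=env.observe(); print(R.from_rotvec(q["eef_rot"]).as_matrix().round(2))
im=cv2.imread("pics/top0.png"); sub=im[180:230,100:165]
m=(sub.max(2)<45).astype(np.uint8)
n,_,st,ce=cv2.connectedComponentsWithStats(m)
for i in range(1,n):
    if st[i,4]>8:
        pts=np.argwhere(_==i)[:,::-1].astype(np.float32); print(st[i],ce[i]+[100,180],cv2.minAreaRect(pts))
E
```

```text
bed c [538.6 -31.   12. ] sides [np.float64(165.2), np.float64(215.6), np.float64(167.3), np.float64(215.9)]
yaw bed x 12.383457719616624
yaw bed y-90 12.142292129096461
ring [511.3993724  -59.83637712  40.        ] cross [ 493.50542388 -104.67056437   40.        ] 48.2731575489092 (48.8) yaw 13.234389820678969
panel [553.05643479  27.57390595 106.        ] [573.58066666 -74.16687169 106.        ] 103.79031712676667 (110) mid [563.31855073 -23.29648287 106.        ] yaw 11.405245076955566
post [495.56072368  21.62548872  90.        ]
tip45/66 [519.6063423  -83.22788717  45.        ] [517.80503751 -82.24358779  66.        ] (array([518.76800337, -82.85146423,  55.521974  ]), np.float64(1.8099066607967633))
post side (array([496.01805731,  21.38637394,  94.07479013]), np.float64(1.4809436935452815))
ring [-33.1 -21.8  28. ] cross [-60.8 -61.4  28. ] post [-29.9  61.1  78. ] tip [-30.8 -46.1  38. ] mid [25.8  1.9 94. ] 
ring [-32.4 -22.9  28. ] cross [-58.8 -63.3  28. ] post [-31.8  60.1  78. ] tip [-29.3 -47.1  38. ] mid [25.7  2.7 94. ] 
clip handles [496.31889026 353.68610115  95.        ] [481.11171696 307.13740781  95.        ] 48.96977610455512 -18.091898303455338
[[ 0.9   0.44 -0.  ]
 [ 0.44 -0.9   0.  ]
 [ 0.   -0.   -1.  ]]
[13 16 12 12 96] [118.625   201.71875] ((18.600000381469727, 21.80000114440918), (8.944271087646484, 10.733125686645508), 26.56505012512207)
[32 21 11 15 88] [136.80681818 208.625     ] ((36.75862121582031, 28.60344886779785), (7.056422710418701, 13.92715072631836), 21.801410675048828)
```

```bash
python3 - <<'E'
from h import *
a=cv2.imread("pics/top0.png")[188:222,108:156]; b=cv2.imread("pics/side0.png")[155:195,245:275]
A=cv2.resize(a,None,fx=10,fy=10,interpolation=cv2.INTER_NEAREST);B=cv2.resize(b,None,fx=10,fy=10,interpolation=cv2.INTER_NEAREST)
W=np.zeros((400,785,3),np.uint8);W[:340,:480]=A;W[:400,485:785]=B;W=cv2.convertScaleAbs(W,alpha=1.7)
cv2.imwrite("pics/c3.png",W)
E
```

```text
(no output)
```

View pics/c3.png

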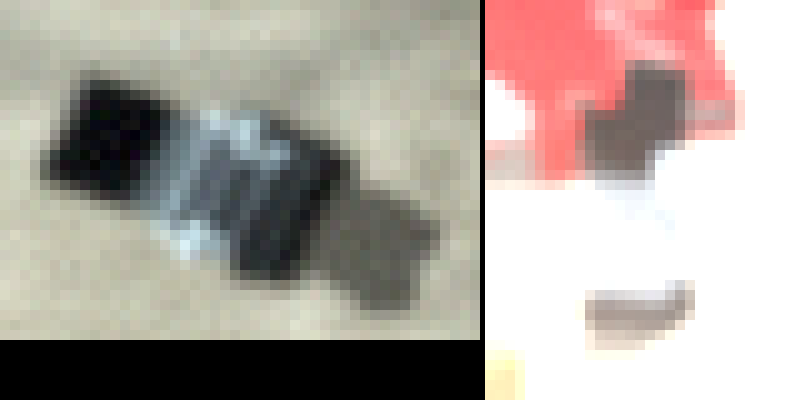

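```bash
python3 - <<'E'
from h import *
t=lambda u,v:(u/10-.5+108,v/10-.5+188)
s=lambda u,v:((u-485)/10-.5+245,v/10-.5+155)
ang=lambda a,b:np.degrees(np.arctan2((a-b)[1],(a-b)[0]))
T=lambda u,v,z:plane("top",t(u,v),z)
a,b=T(90,70,100),T(42,178,100); print("left edge",a,b,np.linalg.norm(a-b),ang(a,b),(a+b)/2)
for z in(0,20):
    a2,b2=T(347,155,z),T(297,282,z); print("right edge",z,a2,b2,np.linalg.norm(a2-b2),ang(a2,b2),(a2+b2)/2)
print(tri(t(66,124),s(660,65)))
# hypothesis test: project model for centre from left edge
yaw=-20
for C in([482,323],[484,327],[482,319]):
  Rz=R.from_euler('z',yaw,degrees=True).as_matrix()
  print(C)
  for n,p in(("topL+",(15,30.5,100)),("topL-",(-15,30.5,100)),("topR+",(15,-30.5,100)),("topR-",(-15,-30.5,100)),("jawR+",(20,-14,0)),("jawR-",(-20,-14,0)),("jawL-",(-20,14,0))):
    W=Rz@np.array(p)+[*C,0]; q=proj("top",W); r=proj("side",W)
    print(n,((q+.5-[108,188])*10).round(),((r+.5-[245,155])*10+[485,0]).round())
E
```

```text
left edge [512.48222489 356.9950389  100.        ] [485.94893889 368.35401598 100.        ] 28.862460504528407 -23.175908227576244 [499.21558189 362.67452744 100.        ]
right edge 0 [498.73018786 318.89952385   0.        ] [465.12624392 331.58229805   0.        ] 35.91765318398687 -20.677470349547633 [481.92821589 325.24091095   0.        ]
right edge 20 [497.40075773 313.527344    20.        ] [464.32132763 326.0121566   20.        ] 35.3570253433406 -20.677470349547654 [480.86104268 319.7697503   20.        ]
(array([499.75302786, 363.61509974,  97.02614566]), np.float64(0.6528417447345809))
[482, 323]
topL+ [131.  95.] [682.  69.]
topL- [ 87. 209.] [605.  66.]
topR+ [358. 181.] [644. 117.]
topR- [314. 297.] [564. 113.]
jawR+ [406. 166.] [674. 361.]
jawR- [352. 308.] [570. 354.]
jawL- [255. 271.] [588. 329.]
[484, 327]
topL+ [115.  86.] [686.  66.]
topL- [ 71. 201.] [609.  62.]
topR+ [342. 173.] [648. 114.]
topR- [298. 289.] [568. 110.]
jawR+ [391. 158.] [678. 357.]
jawR- [337. 300.] [574. 351.]
jawL- [240. 263.] [592. 326.]
[482, 319]
topL+ [147.  95.] [683.  72.]
topL- [103. 210.] [606.  69.]
topR+ [374. 182.] [645. 121.]
topR- [330. 297.] [565. 117.]
jawR+ [421. 166.] [675. 365.]
jawR- [367. 308.] [571. 358.]
jawL- [270. 271.] [589. 333.]
```

Request:
servo_tool(deltas=[{"grip": 0.65,"tx": 0.021,"ty": 0.036,"wz": 10.3},{"grip": 0.65,"tx": 0.021,"ty": 0.036,"wz": 10.3},{"grip": 0.65,"tx": 0.021,"ty": 0.036,"wz": 10.3},{"grip": 0.65,"tx": 0.021,"ty": 0.036,"wz": 10.3}], newtons=40)

```text
validation failed for argument at $.de...
```

```bash
python3 - <<'E'
from h import *
q=env.observe(); print(q["t"],q["q"].round(2),q["tool_pos"].round(1)); print(R.from_rotvec(q["eef_rot"]).as_matrix().round(3))
E
```

```text
0.1 [-1.12  0.21 -0.03  1.32  0.    1.57] [ 219.9 -448.7  230.9]
[[ 0.898  0.44  -0.   ]
 [ 0.44  -0.898  0.001]
 [ 0.    -0.001 -1.   ]]
```

Request:
servo_tool(deltas=[{"grip": 0.65,"tx": 0.021,"ty": 0.036,"tz": 0.0,"wx": 0,"wy": 0,"wz": 10.2},{"grip": 0.65,"tx": 0.021,"ty": 0.036,"tz": 0.0,"wx": 0,"wy": 0,"wz": 10.2},{"grip": 0.65,"tx": 0.021,"ty": 0.036,"tz": 0.0,"wx": 0,"wy": 0,"wz": 10.2},{"grip": 0.65,"tx": 0.021,"ty": 0.036,"tz": 0.0,"wx": 0,"wy": 0,"wz": 10.2}], newtons=40)

```text
t: 0.6
tool_pos: [304.4, -303.7, 231.1]
eef_rot: [-2.616, -1.739, 0.0]
wrist_force: [1.2, 1.2, 0.9]
grip_width: 0.652
grasp_force: 0.0
```

```bash
python3 - <<'E'
from h import *
q=env.observe(); print(q["t"],q["q"].round(2),q["tool_pos"].round(1)); print(R.from_rotvec(q["eef_rot"]).as_matrix().round(3))
E
```

```text
0.6 [-0.78  0.07 -0.2   1.3   0.    1.18] [ 304.4 -303.7  231.1]
[[ 0.387  0.922 -0.   ]
 [ 0.922 -0.387  0.   ]
 [ 0.    -0.    -1.   ]]
```

Request:
servo_tool(deltas=[{"grip": 0.65,"tx": 0.0213,"ty": 0.0361,"tz": 0.0,"wx": 0,"wy": 0,"wz": 10.1},{"grip": 0.65,"tx": 0.0213,"ty": 0.0361,"tz": 0.0,"wx": 0,"wy": 0,"wz": 10.1},{"grip": 0.65,"tx": 0.0213,"ty": 0.0361,"tz": 0.0,"wx": 0,"wy": 0,"wz": 10.1},{"grip": 0.65,"tx": 0.0213,"ty": 0.0361,"tz": 0.0,"wx": 0,"wy": 0,"wz": 10.1},{"grip": 0.65,"tx": 0.0213,"ty": 0.0361,"tz": 0.0,"wx": 0,"wy": 0,"wz": 10.1},{"grip": 0.65,"tx": 0.0213,"ty": 0.0361,"tz": 0.0,"wx": 0,"wy": 0,"wz": 10.1},{"grip": 0.65,"tx": 0.0213,"ty": 0.0361,"tz": 0.0,"wx": 0,"wy": 0,"wz": 10.1},{"grip": 0.65,"tx": 0.0213,"ty": 0.0361,"tz": -0.01,"wx": 0,"wy": 0,"wz": 10.1},{"grip": 0.65,"tx": 0.021,"ty": 0.0361,"tz": -0.02,"wx": 0,"wy": 0,"wz": 10.1},{"grip": 0.65,"tx": 0.0,"ty": 0.0,"tz": -0.03,"wx": 0,"wy": 0,"wz": 0},{"grip": 0.65,"tx": 0.0,"ty": 0.0,"tz": -0.03,"wx": 0,"wy": 0,"wz": 0},{"grip": 0.65,"tx": 0.0,"ty": 0.0,"tz": -0.015,"wx": 0,"wy": 0,"wz": 0},{"grip": 0.65,"tx": 0.0,"ty": 0.0,"tz": 0.0,"wx": 0,"wy": 0,"wz": 0}])

```text
t: 2.22
tool_pos: [494.9, 19.9, 125.8]
eef_rot: [-0.604, -3.081, 0.001]
wrist_force: [-0.8, -0.7, 0.7]
grip_width: 0.654
grasp_force: 0.0
```

Request:
servo_tool(deltas=[{"grip": 0.65,"tx": 0.001,"ty": 0.0016,"tz": -0.02,"wx": 0,"wy": 0,"wz": 0},{"grip": 0.65,"tx": 0.0,"ty": 0.0,"tz": -0.022,"wx": 0,"wy": 0,"wz": 0},{"grip": 0.65,"tx": 0.0,"ty": 0.0,"tz": -0.022,"wx": 0,"wy": 0,"wz": 0},{"grip": 0.65,"tx": 0.0,"ty": 0.0,"tz": 0.0,"wx": 0,"wy": 0,"wz": 0},{"grip": 0,"tx": 0.0,"ty": 0.0,"tz": 0.0,"wx": 0,"wy": 0,"wz": 0},{"grip": 0,"tx": 0.0,"ty": 0.0,"tz": 0.0,"wx": 0,"wy": 0,"wz": 0},{"grip": 0,"tx": 0.0,"ty": 0.0,"tz": 0.0,"wx": 0,"wy": 0,"wz": 0},{"grip": 0,"tx": 0.0,"ty": 0.0,"tz": 0.0,"wx": 0,"wy": 0,"wz": 0},{"grip": 0,"tx": 0.0,"ty": 0.0,"tz": 0.0,"wx": 0,"wy": 0,"wz": 0}], newtons=40)

```text
t: 3.35
tool_pos: [497.5, 21.6, 63.6]
eef_rot: [0.604, 3.081, 0.001]
wrist_force: [-0.7, 0.6, 9.4]
grip_width: 0.237
grasp_force: 38.8
```

Request:
servo_tool(deltas=[{"grip": 0,"tx": 0.002,"ty": -0.0055,"tz": 0.0,"wx": 0,"wy": 0,"wz": 0},{"grip": 0,"tx": 0.002,"ty": -0.0055,"tz": 0.0,"wx": 0,"wy": 0,"wz": 0},{"grip": 0,"tx": 0.002,"ty": -0.0055,"tz": 0.0,"wx": 0,"wy": 0,"wz": 0},{"grip": 0,"tx": 0.0018,"ty": -0.0053,"tz": 0.0,"wx": 0,"wy": 0,"wz": 0},{"grip": 0,"tx": 0.0,"ty": 0.0,"tz": 0.0,"wx": 0,"wy": 0,"wz": 0}])

```text
t: 3.98
tool_pos: [505.5, -0.6, 63.7]
eef_rot: [0.605, 3.08, 0.0]
wrist_force: [-0.4, -1.0, 7.4]
grip_width: 0.241
grasp_force: 38.8
```

```bash
python3 - <<'E'
from h import *
q=env.observe(); print(q["tool_pos"].round(1))
a=save("top","top1.png"); b=save("side","side1.png")
A=cv2.resize(a[165:225,245:345],None,fx=8,fy=8,interpolation=cv2.INTER_CUBIC)
cv2.imwrite("pics/d1.png",A[:480])
E
```

```text
[505.5  -0.6  63.7]
```

View pics/d1.png

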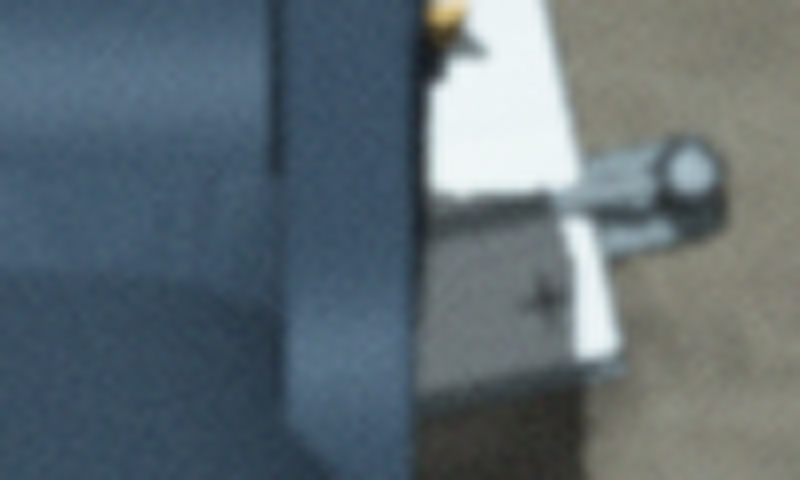

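The arm hides the pointer and ring from above. The cross shows at (545,300) in the crop, which is full-image (313,202.5). I'll check the side view.

```bash
python3 - <<'E'
from h import *
b=cv2.imread("pics/side1.png"); B0=cv2.imread("pics/side0.png")
f=lambda x:cv2.resize(x[195:240,262:327],None,fx=12,fy=12,interpolation=cv2.INTER_CUBIC)[:,:,:]
g=lambda x:cv2.resize(x[198:242,275:325],None,fx=8,fy=8,interpolation=cv2.INTER_CUBIC)
W=np.hstack([g(B0),g(b)]); W=cv2.convertScaleAbs(W,alpha=1.5,beta=-130); cv2.imwrite("pics/d2.png",W); print(W.shape)
C=plane("top",(544.5/8-.5+245+.06,300.5/8-.5+165),40); print("cross",C)
M=R.from_euler('z',12.3,degrees=True).as_matrix(); ring=C+M@[28,40,0]; print("ring",ring)
for n,P in(("ring",ring),("cross",C),("tip?",(519,-83,45)),("ring0",(511.4,-59.8,40)),("cross0",(493.5,-104.7,40))):
    p=proj("side",P); print(n,p.round(1),((p+.5-[275,198])*8).round())
E
```

```text
(352, 800, 3)
cross [ 501.31726119 -126.33180335   40.        ]
ring [520.15332182 -81.28512955  40.        ]
ring [286.5 221.7] [ 96. 194.]
cross [282.6 228.5] [ 64. 248.]
tip? [286.2 220.4] [ 93. 183.]
ring0 [282.4 219. ] [ 63. 172.]
cross0 [278.7 225.6] [ 34. 225.]
```

View pics/d2.png

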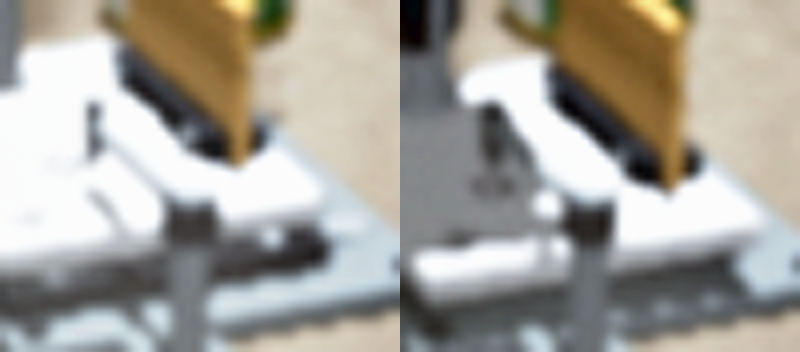

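The right half shows the dark ring at about (92,184) within that half, right below the pointer, whose tip is at about (90,168). I'll measure it on raw pixels.

```bash
python3 - <<'E'
from h import *
b=cv2.cvtColor(cv2.imread("pics/side1.png"),cv2.COLOR_BGR2GRAY)
print("cols 281-292"); 
for r in range(209,226): print(r,b[r,281:293])
for z in(40,45,66): print(z,proj("side",(519,-83,z)).round(2))
for dx,dy in((6.5,0),(-6.5,0),(0,6.5),(0,-6.5)): print(proj("side",(519+dx,-83+dy,40)).round(2))
b=cv2.cvtColor(cv2.imread("pics/side0.png"),cv2.COLOR_BGR2GRAY)
for r in range(208,224): print(r,b[r,281:293])
E
```

```text
cols 281-292
209 [155 213 255 255 255 254 255 255 255 255 255 247]
210 [153 189 234 240 225 210 231 254 255 255 255 250]
211 [159 173 189 182 153 132 162 233 255 255 255 255]
212 [171 174 176 164 134 114 130 189 247 255 255 255]
213 [175 177 179 166 139 126 135 162 228 255 255 255]
214 [179 179 178 167 140 130 137 147 189 244 255 255]
215 [178 178 179 167 137 125 131 141 156 198 245 255]
216 [176 178 178 168 140 121 128 144 147 159 214 251]
217 [177 178 178 170 150 127 136 154 155 149 183 238]
218 [178 178 178 175 161 143 150 166 168 156 173 226]
219 [177 178 176 174 165 155 159 169 173 168 173 207]
220 [178 176 171 161 158 157 153 155 165 172 172 186]
221 [177 177 170 156 155 158 151 147 161 172 174 191]
222 [177 179 175 166 161 163 160 160 168 176 191 230]
223 [177 178 177 175 172 173 172 177 176 179 206 245]
224 [177 178 179 179 179 178 178 179 178 179 197 230]
225 [175 176 179 178 180 180 178 178 178 179 181 193]
40 [286.18 221.98]
45 [286.17 220.43]
66 [286.14 213.9 ]
[288.34 221.82]
[284.01 222.13]
[285.82 221.1 ]
[286.53 222.86]
208 [255 255 255 255 255 255 255 255 233 160 118 109]
209 [255 255 255 255 255 254 255 255 247 215 163 119]
210 [255 255 255 255 247 229 238 252 255 255 239 177]
211 [255 255 255 255 234 173 203 249 255 255 255 245]
212 [255 255 255 255 231 164 201 250 255 255 255 255]
213 [255 255 255 255 234 180 217 250 255 255 255 255]
214 [255 255 255 255 234 178 206 242 254 255 255 255]
215 [255 255 255 255 234 167 179 222 243 253 255 255]
216 [254 254 255 255 236 170 178 219 230 242 251 254]
217 [252 253 252 250 231 191 218 244 240 232 240 250]
218 [249 251 250 245 238 231 247 255 253 242 232 241]
219 [251 251 250 250 252 251 255 255 255 253 243 233]
220 [254 254 254 254 254 254 255 255 255 255 253 243]
221 [255 255 255 255 251 244 248 255 255 255 255 254]
222 [255 255 255 255 247 225 223 244 255 255 255 255]
223 [255 255 255 255 253 239 214 222 247 255 255 255]
```

```bash
python3 - <<'E'
from h import *
im=cv2.imread("pics/top0.png"); g=cv2.cvtColor(im,cv2.COLOR_BGR2GRAY).astype(float)
y0,x0=140,215
# subpixel plate outline: bright mask
m=(im.min(2)>190).astype(np.uint8); m[:y0]=0;m[240:]=0;m[:,:x0]=0;m[:,348:]=0
n,l,st,ce=cv2.connectedComponentsWithStats(m); i=1+np.argmax(st[1:,4]); print(st[i])
c=max(cv2.findContours((l==i).astype(np.uint8),0,1)[0],key=cv2.contourArea)
h=cv2.convexHull(c); ap=cv2.approxPolyDP(h,6,True)[:,0]; print("plate px",ap.tolist(), cv2.minAreaRect(c))
# line-profile edges: for bed & plate along fixture axes at given offsets
M=R.from_euler('z',12.25,degrees=True).as_matrix(); O=np.array([539,-31,0.])
def edge(z,a,b,N=400):
    a,b=[O+M@np.array([*p,z],float) for p in(a,b)]
    P=[proj("top",a+(b-a)*t) for t in np.linspace(0,1,N)]
    v=np.array([cv2.getRectSubPix(g.astype(np.float32),(1,1),tuple(map(float,p)))[0,0] for p in P]); return v
# plate left/right edge along y at several x ; search steepest
for x in(-60,-45,-10,0,10):
    v=edge(40,(x,60),(x,110)); k=np.argmax(np.abs(np.gradient(cv2.GaussianBlur(v[:,None],(1,31),6)[:,0]))); L=60+50*k/399
    v=edge(40,(x,-60),(x,-105)); k=np.argmax(np.abs(np.gradient(cv2.GaussianBlur(v[:,None],(1,31),6)[:,0]))); Rr=-60-45*k/399
    v=edge(12,(x,95),(x,125)); k=np.argmax(np.abs(np.gradient(cv2.GaussianBlur(v[:,None],(1,31),6)[:,0]))); bL=95+30*k/399
    v=edge(12,(x,-98),(x,-125)); k=np.argmax(np.abs(np.gradient(cv2.GaussianBlur(v[:,None],(1,31),6)[:,0]))); bR=-98-27*k/399
    print(x,"plate",round(L,1),round(Rr,1),"mid",round((L+Rr)/2,1),"w",round(L-Rr,1),"bed",round(bL,1),round(bR,1),"mid",round((bL+bR)/2,1))
for y in(-70,-40,20,40):
    f=lambda z,a,b:(lambda v:a+(b-a)*np.argmax(np.abs(np.gradient(cv2.GaussianBlur(v[:,None],(1,31),6)[:,0])))/399)(edge(z,(a,y),(b,y)))
    print(y,"plate x",round(f(40,35,70),1),round(f(40,-60,-100),1),"bed",round(f(12,72,100),1),round(f(12,-75,-100),1))
# arm end & pointer: gray around tip
p=proj("top",O+M@[-30,-46,50.]); print(p); u,w=int(p[0]),int(p[1])
for r in range(w-5,w+7): print(r,g[r,u-8:u+14].astype(int))
print(u-8)
for y in(-40,-44,-48): print(y,[proj("top",O+M@[-30,y,z]).round(1).tolist() for z in(40,45,70)])
E
```

```text
[ 239  164   74   61 2468]
plate px [[302, 164], [312, 210], [249, 224], [239, 177]] ((275.18780517578125, 193.7097625732422), (49.937767028808594, 65.72229766845703), 77.90524291992188)
-60 plate 86.6 -81.7 mid 2.5 w 168.2 bed 109.2 -107.5 mid 0.8Traceback (most recent call last):
  File "<stdin>", line 20, in <module>
  File "<stdin>", line 13, in edge
  File "h.py", line 15, in proj
    K,k,o,M=cal(n); c=M.T@(np.array(P,float)-o); x=np.array([c[0],-c[1]])/-c[2]
            ~~~^^^
  File "h.py", line 5, in cal
    c=env.get_calibration(n); o=np.array(c["orientation"],float)
ValueError: time passes only in moves, steps and waits
```

```bash
sed -i 's/^def cal(n):/import functools\n@functools.lru_cache(None)\ndef cal(n):/' h.py; python3 - <<'E'
from h import *
g=cv2.cvtColor(cv2.imread("pics/top0.png"),cv2.COLOR_BGR2GRAY).astype(np.float32)
M=R.from_euler('z',12.25,degrees=True).as_matrix(); O=np.array([539,-31,0.])
def f(z,a,b,fix,ax):
    T=np.linspace(a,b,200); P=[]
    for t in T:
        q=[fix,fix,z]; q[ax]=t; P.append(proj("top",O+M@np.array(q,float)))
    P=np.array(P,np.float32); v=cv2.remap(g,P[:,:1],P[:,1:],cv2.INTER_CUBIC)
    return round(float(T[np.argmax(np.abs(np.gradient(cv2.GaussianBlur(v,(1,31),5)[:,0])))]),1)
for x in(-60,-10,0,10): print("x",x,"plateY",f(40,60,100,x,1),f(40,-60,-100,x,1),"bedY",f(12,98,125,x,1),f(12,-98,-125,x,1))
for y in(-70,-60,20,40): print("y",y,"plateX",f(40,35,70,y,0),f(40,-60,-100,y,0),"bedX",f(12,74,100,y,0),f(12,-77,-100,y,0))
p=proj("top",O+M@[-30,-46,50.]); u,w=int(p[0]),int(p[1]); print(u-8)
for r in range(w-6,w+7): print(r,g[r,u-8:u+12].astype(int))
for y in(-40,-44,-48): print(y,[proj("top",O+M@[-30,y,z]).round(1).tolist() for z in(40,45,70)])
E
```

```text
x -60 plateY 86.9 -82.1 bedY 107.9 -107.5
x -10 plateY 87.5 -81.5 bedY 108.3 -107.1
x 0 plateY 86.9 -81.5 bedY 109.3 -107.1
x 10 plateY 87.1 -81.7 bedY 109.4 -107.4
y -70 plateX 47.3 -81.3 bedX 83.4 -80.8
y -60 plateX 46.4 -81.5 bedX 75.8 -81.0
y 20 plateX 42.6 -81.9 bedX 82.0 -80.8
y 40 plateX 42.9 -81.9 bedX 83.0 -81.3
287
188 [237 236 237 237 238 238 237 237 238 237 238 238 237 237 237 237 237 237
 236 233]
189 [237 237 237 238 237 237 239 238 237 238 236 237 237 236 235 234 234 234
 233 225]
190 [236 238 237 236 237 237 237 234 235 236 236 234 233 233 227 220 219 214
 208 192]
191 [237 237 238 236 236 237 234 226 221 218 220 220 215 210 197 185 179 176
 168 158]
192 [238 237 238 237 237 235 224 191 165 166 167 174 177 173 163 155 151 148
 146 142]
193 [236 236 235 236 236 233 205 149 103  98 111 135 149 146 137 132 128 118
 116 115]
194 [229 232 236 235 237 229 194 125  75  71  82 107 120 120 116 121 125 125
 123 124]
195 [204 214 229 235 236 234 213 155  90  73  83 101 115 127 138 167 181 186
 185 184]
196 [195 197 218 234 237 237 231 201 147 103 103 127 164 183 196 216 227 228
 229 227]
197 [226 203 203 230 235 238 234 229 202 162 143 176 212 227 230 233 236 236
 236 236]
198 [228 195 185 222 234 237 236 237 229 213 203 221 232 236 236 235 235 235
 236 235]
199 [209 185 200 228 236 237 237 237 235 234 230 232 235 236 236 236 234 237
 235 236]
200 [184 193 221 235 237 236 236 237 237 235 235 236 236 236 236 236 235 236
 236 238]
-40 [[293.0, 195.3], [293.1, 195.1], [293.5, 194.3]]
-44 [[294.5, 195.0], [294.6, 194.8], [295.1, 194.0]]
-48 [[296.1, 194.7], [296.2, 194.5], [296.6, 193.6]]
```

Request:
servo_tool(deltas=[{"grip": 0,"tx": 0.0008,"ty": 0.0012,"tz": 0,"wx": 0,"wy": 0,"wz": 0},{"grip": 0,"tx": 0,"ty": 0,"tz": 0,"wx": 0,"wy": 0,"wz": 0},{"grip": 0,"tx": 0,"ty": 0,"tz": 0,"wx": 0,"wy": 0,"wz": 0},{"grip": 0,"tx": 0,"ty": 0,"tz": 0,"wx": 0,"wy": 0,"wz": 0},{"grip": 0,"tx": 0,"ty": 0,"tz": 0,"wx": 0,"wy": 0,"wz": 0},{"grip": 0,"tx": 0,"ty": 0,"tz": 0,"wx": 0,"wy": 0,"wz": 0},{"grip": 0,"tx": 0,"ty": 0,"tz": 0,"wx": 0,"wy": 0,"wz": 0},{"grip": 0,"tx": 0,"ty": 0,"tz": 0,"wx": 0,"wy": 0,"wz": 0},{"grip": 0,"tx": 0,"ty": 0,"tz": 0,"wx": 0,"wy": 0,"wz": 0},{"grip": 0,"tx": 0,"ty": 0,"tz": 0,"wx": 0,"wy": 0,"wz": 0},{"grip": 0,"tx": 0,"ty": 0,"tz": 0,"wx": 0,"wy": 0,"wz": 0}])

```text
t: 5.45
tool_pos: [506.1, 0.9, 63.7]
eef_rot: [0.604, 3.081, 0.0]
wrist_force: [0.6, -1.3, 8.6]
grip_width: 0.241
grasp_force: 38.8
```

Request:
servo_tool(deltas=[{"grip": 0,"tx": 0.0024,"ty": 0.0056,"tz": 0,"wx": 0,"wy": 0,"wz": 0},{"grip": 0,"tx": 0.0024,"ty": 0.0056,"tz": 0,"wx": 0,"wy": 0,"wz": 0},{"grip": 0,"tx": 0.0023,"ty": 0.0056,"tz": 0,"wx": 0,"wy": 0,"wz": 0},{"grip": 0,"tx": 0.0023,"ty": 0.0056,"tz": 0,"wx": 0,"wy": 0,"wz": 0},{"grip": 0,"tx": 0.0024,"ty": 0.0056,"tz": 0,"wx": 0,"wy": 0,"wz": 0},{"grip": 0,"tx": 0.0024,"ty": 0.0056,"tz": 0,"wx": 0,"wy": 0,"wz": 0},{"grip": 0,"tx": 0.0023,"ty": 0.0057,"tz": 0,"wx": 0,"wy": 0,"wz": 0},{"grip": 0,"tx": 0.0023,"ty": 0.0057,"tz": 0,"wx": 0,"wy": 0,"wz": 0},{"grip": 0,"tx": 0,"ty": 0,"tz": 0,"wx": 0,"wy": 0,"wz": 0},{"grip": 0,"tx": 0,"ty": 0,"tz": 0,"wx": 0,"wy": 0,"wz": 0},{"grip": 0,"tx": 0,"ty": 0,"tz": 0,"wx": 0,"wy": 0,"wz": 0},{"grip": 0,"tx": 0,"ty": 0,"tz": 0,"wx": 0,"wy": 0,"wz": 0},{"grip": 0,"tx": 0,"ty": 0,"tz": 0,"wx": 0,"wy": 0,"wz": 0}])

```text
t: 7.08
tool_pos: [525.1, 46.2, 63.7]
eef_rot: [0.604, 3.081, 0.002]
wrist_force: [1.4, 1.6, 5.7]
grip_width: 0.235
grasp_force: 38.9
```

```bash
python3 - <<'E'
from h import *
a=save("top","top2.png"); b=save("side","side2.png")
A=cv2.resize(a[170:220,275:325],None,fx=8,fy=8,interpolation=cv2.INTER_CUBIC)
B=cv2.resize(b[200:250,265:315],None,fx=8,fy=8,interpolation=cv2.INTER_CUBIC)
cv2.imwrite("pics/e1.png",np.hstack([A,cv2.convertScaleAbs(B,alpha=1.5,beta=-130)]))
E
```

```text
(no output)
```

View pics/e1.png

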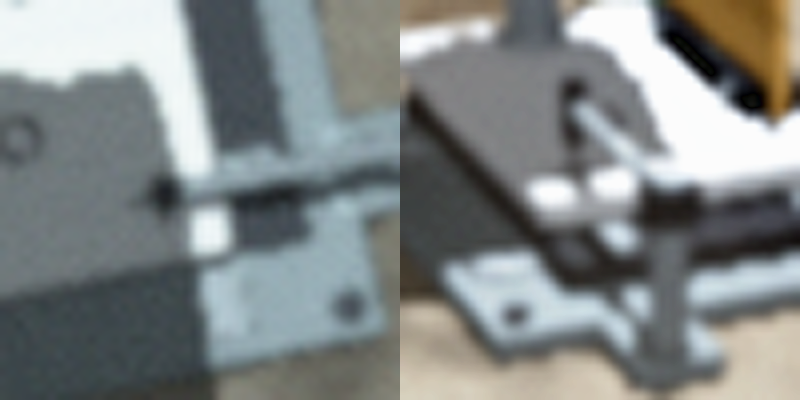

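The crop shows the pointer's head at (163,193), sitting on the cross, whose stroke ends show on three sides. The ring is at (18,138). I'll put numbers on it.

```bash
python3 - <<'E'
from h import *
o=lambda u,v:((u+.5)/8-.5+275,(v+.5)/8-.5+170)
r=plane("top",o(18,138),40); M=R.from_euler('z',12.3,degrees=True).as_matrix()
x=r-M@[28,40,0]; print("ring",r,"cross",x)
for z in(45,58,70):
    t=plane("top",o(163,193),z); print(z,t,"cross-tip fixture",(M.T@(x-t)).round(1))
p=proj("top",x); print("cross crop",((p+.5-[275,170])*8).round())
g=cv2.cvtColor(cv2.imread("pics/top2.png"),cv2.COLOR_BGR2GRAY)
print("top cols 290-304")
for i in range(188,201): print(i,g[i,290:304])
g=cv2.cvtColor(cv2.imread("pics/side2.png"),cv2.COLOR_BGR2GRAY)
print("side cols 280-294")
for i in range(208,226): print(i,g[i,280:294])
E
```

```text
ring [539.48091696 -35.34519418  40.        ] cross [520.64485633 -80.39186797  40.        ]
45 [521.86170448 -81.1676217   45.        ] cross-tip fixture [-1.  1. -5.]
58 [520.72289606 -80.57995707  58.        ] cross-tip fixture [ -0.    0.2 -18. ]
70 [519.67168828 -80.03749742  70.        ] cross-tip fixture [  0.9  -0.6 -30. ]
cross crop [160. 199.]
top cols 290-304
188 [116 116 118 117 121 140 197 236 244 243 231 174 106  93]
189 [119 117 118 120 122 125 169 228 243 245 238 188 142 139]
190 [122 121 120 120 117 117 152 217 239 242 236 199 161 170]
191 [119 118 117 111 104  99 129 187 222 230 219 188 162 164]
192 [116 114 114 100  75  67  81 130 174 189 185 167 160 159]
193 [118 116 109  88  60  38  52  94 142 164 158 151 143 128]
194 [117 109  98  75  50  35  45  79 121 129 126 121 110  89]
195 [111  99  92  81  64  41  54  79 108 123 134 139 134 103]
196 [116 110 108 103  85  66  79 103 130 175 197 200 191 142]
197 [120 119 114 114 105  87  99 111 148 208 235 236 226 166]
198 [119 119 115 116 110 105 111 118 151 221 241 242 232 184]
199 [123 116 119 115 119 112 113 125 150 222 
[... 512 characters left out ...]
7 180 156 150 163]
215 [173 172 174 172 162 132 129 161 197 213 206 177 155 161]
216 [172 173 173 173 164 134 116 135 170 200 213 208 192 177]
217 [174 172 174 173 166 144 121 130 157 177 200 221 227 210]
218 [173 172 173 174 170 155 137 143 163 171 179 206 231 232]
219 [172 174 173 173 173 163 149 153 165 169 168 182 210 228]
220 [172 174 171 171 169 156 143 144 156 169 175 186 209 219]
221 [172 174 175 174 167 157 144 142 170 204 222 235 245 236]
222 [178 196 212 219 218 206 178 160 192 240 251 254 255 251]
223 [186 225 248 254 254 249 223 186 196 236 251 253 253 248]
224 [175 220 249 255 255 252 236 202 194 212 231 235 234 223]
225 [152 187 223 239 239 235 222 201 194 197 202 203 200 190]
```

The cross lies within about 1–2 mm of the pointer. I'll release the post, lift, and go above the clip.

Request:
servo_tool(deltas=[{"grip": 0.65,"tx": 0,"ty": 0,"tz": 0,"wx": 0,"wy": 0,"wz": 0},{"grip": 0.65,"tx": 0,"ty": 0,"tz": 0,"wx": 0,"wy": 0,"wz": 0},{"grip": 0.65,"tx": 0,"ty": 0,"tz": 0,"wx": 0,"wy": 0,"wz": 0},{"grip": 0.65,"tx": 0,"ty": 0,"tz": 0,"wx": 0,"wy": 0,"wz": 0},{"grip": 0.65,"tx": 0,"ty": 0,"tz": 0.01,"wx": 0,"wy": 0,"wz": 0},{"grip": 0.65,"tx": 0,"ty": 0,"tz": 0.04,"wx": 0,"wy": 0,"wz": 0},{"grip": 1,"tx": 0,"ty": 0,"tz": 0.05,"wx": 0,"wy": 0,"wz": 0},{"grip": 1,"tx": -0.0045,"ty": 0.036,"tz": 0.02,"wx": 0,"wy": 0,"wz": 0.7},{"grip": 1,"tx": -0.0047,"ty": 0.036,"tz": 0,"wx": 0,"wy": 0,"wz": 0},{"grip": 1,"tx": -0.0047,"ty": 0.036,"tz": 0,"wx": 0,"wy": 0,"wz": 0},{"grip": 1,"tx": -0.0047,"ty": 0.036,"tz": 0,"wx": 0,"wy": 0,"wz": 0},{"grip": 1,"tx": -0.0047,"ty": 0.036,"tz": 0,"wx": 0,"wy": 0,"wz": 0},{"grip": 1,"tx": -0.0047,"ty": 0.036,"tz": 0,"wx": 0,"wy": 0,"wz": 0},{"grip": 1,"tx": -0.0047,"ty": 0.036,"tz": 0,"wx": 0,"wy": 0,"wz": 0},{"grip": 1,"tx": -0.0047,"ty": 0.036,"tz": 0,"wx": 0,"wy": 0,"wz": 0},{"grip": 1,"tx": 0,"ty": 0,"tz": 0,"wx": 0,"wy": 0,"wz": 0},{"grip": 1,"tx": 0,"ty": 0,"tz": 0,"wx": 0,"wy": 0,"wz": 0}])

```text
t: 9.3
tool_pos: [486.5, 333.7, 182.7]
eef_rot: [0.585, 3.086, -0.0]
wrist_force: [0.4, -0.3, -0.5]
grip_width: 1.0
grasp_force: 0.0
```

```bash
python3 - <<'E'
from h import *
print(env.observe()["tool_pos"].round(1))
a=save("top","top3.png"); b=save("side","side3.png")
A=cv2.resize(a[145:215,240:330],None,fx=5,fy=5,interpolation=cv2.INTER_CUBIC)
B=cv2.resize(b[150:200,240:290],None,fx=7,fy=7,interpolation=cv2.INTER_CUBIC)
cv2.imwrite("pics/f1.png",np.hstack([A,B]))
# panel top edge
h=cv2.cvtColor(a,cv2.COLOR_BGR2HSV); m=cv2.inRange(h,(10,70,90),(30,255,255)); m[:145]=0;m[215:]=0;m[:,:240]=0;m[:,:][:,330:]=0
n,l,st,ce=cv2.connectedComponentsWithStats(m); i=1+np.argmax(st[1:,4]); r=cv2.minAreaRect(np.argwhere(l==i)[:,::-1].astype(np.float32)); print(st[i],r)
box=cv2.boxPoints(r); W=np.array([plane("top",p,106) for p in box]); print(W.round(1),W.mean(0).round(1))
E
```

```text
[486.5 333.7 182.7]
[241 158  42  11 133] ((261.5000305175781, 162.50001525878906), (3.141659736633301, 41.97463607788086), 78.11134338378906)
[[584.4  52.7 106. ]
 [606.1 -46.2 106. ]
 [598.6 -47.8 106. ]
 [576.9  51.  106. ]] [591.5   2.4 106. ]
```

View pics/f1.png

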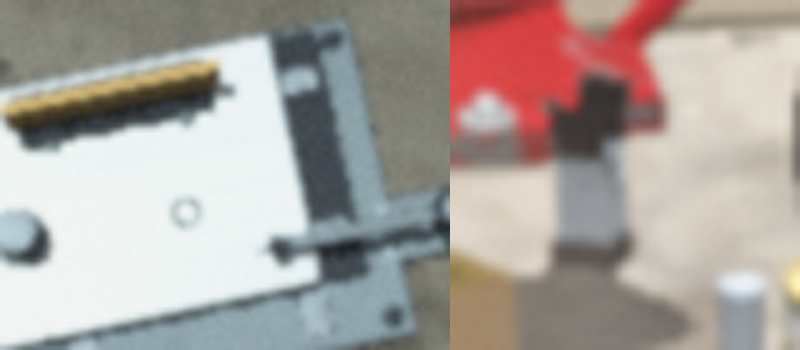

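The cross is under the pointer, the ring is clear, and the panel's mid-edge is at (592,2). The clip stands as before. I'll go down and squeeze.

Request:
servo_tool(deltas=[{"grip": 1,"tx": 0.001,"ty": 0.0008,"tz": -0.03,"wx": 0,"wy": 0,"wz": 0},{"grip": 1,"tx": 0,"ty": 0,"tz": -0.025,"wx": 0,"wy": 0,"wz": 0},{"grip": 1,"tx": 0,"ty": 0,"tz": -0.02,"wx": 0,"wy": 0,"wz": 0},{"grip": 1,"tx": 0,"ty": 0,"tz": -0.015,"wx": 0,"wy": 0,"wz": 0},{"grip": 1,"tx": 0,"ty": 0,"tz": -0.015,"wx": 0,"wy": 0,"wz": 0},{"grip": 1,"tx": 0,"ty": 0,"tz": -0.01,"wx": 0,"wy": 0,"wz": 0},{"grip": 1,"tx": 0,"ty": 0,"tz": 0,"wx": 0,"wy": 0,"wz": 0},{"grip": 1,"tx": 0,"ty": 0,"tz": 0,"wx": 0,"wy": 0,"wz": 0}], newtons=45)

```text
t: 10.4
tool_pos: [487.8, 335.0, 67.8]
eef_rot: [0.585, 3.086, 0.001]
wrist_force: [0.4, -1.0, 0.0]
grip_width: 1.001
grasp_force: 0.0
```

Request:
servo_tool(deltas=[{"grip": 0.6,"tx": 0,"ty": 0,"tz": 0,"wx": 0,"wy": 0,"wz": 0},{"grip": 0.4,"tx": 0,"ty": 0,"tz": 0,"wx": 0,"wy": 0,"wz": 0},{"grip": 0.2,"tx": 0,"ty": 0,"tz": 0,"wx": 0,"wy": 0,"wz": 0},{"grip": 0,"tx": 0,"ty": 0,"tz": 0,"wx": 0,"wy": 0,"wz": 0},{"grip": 0,"tx": 0,"ty": 0,"tz": 0,"wx": 0,"wy": 0,"wz": 0},{"grip": 0,"tx": 0,"ty": 0,"tz": 0,"wx": 0,"wy": 0,"wz": 0},{"grip": 0,"tx": 0,"ty": 0,"tz": 0,"wx": 0,"wy": 0,"wz": 0},{"grip": 0,"tx": 0,"ty": 0,"tz": 0,"wx": 0,"wy": 0,"wz": 0}])

```text
t: 11.4
tool_pos: [489.5, 336.7, 69.8]
eef_rot: [0.584, 3.083, 0.008]
wrist_force: [2.1, 5.3, 17.3]
grip_width: 0.263
grasp_force: 45.8
```

The grip has closed to the stop width. I'll lift and look.

Request:
servo_tool(deltas=[{"grip": 0,"tx": 0,"ty": 0,"tz": 0.01,"wx": 0,"wy": 0,"wz": 0},{"grip": 0,"tx": 0,"ty": 0,"tz": 0.02,"wx": 0,"wy": 0,"wz": 0},{"grip": 0,"tx": 0,"ty": 0,"tz": 0.03,"wx": 0,"wy": 0,"wz": 0},{"grip": 0,"tx": 0,"ty": 0,"tz": 0.03,"wx": 0,"wy": 0,"wz": 0},{"grip": 0,"tx": 0,"ty": 0,"tz": 0.03,"wx": 0,"wy": 0,"wz": 0},{"grip": 0,"tx": 0,"ty": 0,"tz": 0.02,"wx": 0,"wy": 0,"wz": 0},{"grip": 0,"tx": 0,"ty": 0,"tz": 0,"wx": 0,"wy": 0,"wz": 0},{"grip": 0,"tx": 0,"ty": 0,"tz": 0,"wx": 0,"wy": 0,"wz": 0}])

```text
t: 12.4
tool_pos: [487.1, 334.5, 206.3]
eef_rot: [-0.585, -3.086, 0.002]
wrist_force: [-0.0, 0.5, -1.8]
grip_width: 0.265
grasp_force: 44.4
```

```bash
python3 - <<'E'
from h import *
q=env.observe(); print(q["tool_pos"].round(1),q["grip_width"])
b=save("side","side4.png")
p=proj("side",q["tool_pos"]); print(p)
x,y=int(p[0])-35,int(p[1])-30; print(x,y)
cv2.imwrite("pics/g1.png",cv2.resize(b[y:y+75,x:x+70],None,fx=8,fy=8,interpolation=cv2.INTER_CUBIC))
for d in(20,60,65,70): print(d,((proj("side",q["tool_pos"]-[0,0,d])+.5-[x,y])*8).round())
E
```

```text
[487.1 334.5 206.3] 0.2648188239029311
[258.72077378 134.66149576]
223 104
20 [291. 292.]
60 [293. 377.]
65 [293. 387.]
70 [294. 398.]
```

View pics/g1.png

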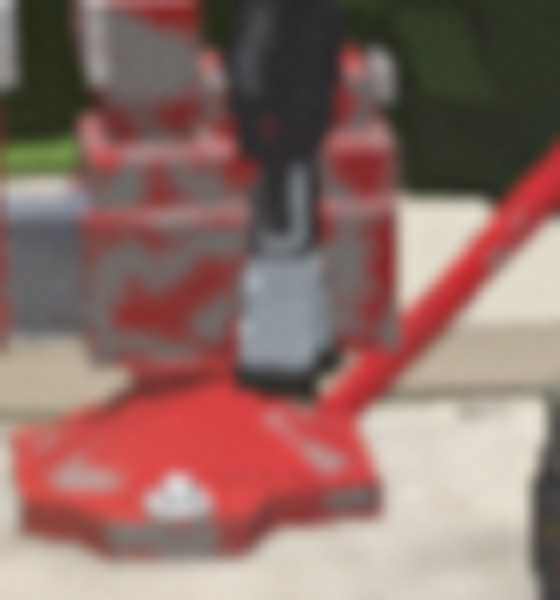

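The picture shows the clip held centrally below the fingers, with its jaws apart and their bottoms at about (285,392). That puts the tips about 66 mm below the TCP. I'll check toolbox clearance before moving over.

```bash
python3 - <<'E'
from h import *
for p in((230,130),(320,136),(415,138)): print(plane("top",p,0).round(0),plane("top",p,30).round(0))
for p in((372,272),(330,195)): print("side",plane("side",p,0).round(0))
E
```

```text
[694.  89.   0.] [687.  87.  30.]
[ 680. -149.    0.] [ 674. -146.   30.]
[ 679. -406.    0.] [ 672. -397.   30.]
side [ 699. -341.    0.]
side [729. 215.   0.]
```

Request:
servo_tool(deltas=[{"grip": 0,"tx": 0.0075,"ty": -0.025,"tz": 0.004,"wx": 0,"wy": 0,"wz": -5.0},{"grip": 0,"tx": 0.0075,"ty": -0.025,"tz": 0.004,"wx": 0,"wy": 0,"wz": -5.0},{"grip": 0,"tx": 0.0075,"ty": -0.025,"tz": 0,"wx": 0,"wy": 0,"wz": -5.0},{"grip": 0,"tx": 0.0075,"ty": -0.025,"tz": 0,"wx": 0,"wy": 0,"wz": -5.0},{"grip": 0,"tx": 0.0075,"ty": -0.025,"tz": 0,"wx": 0,"wy": 0,"wz": -5.0},{"grip": 0,"tx": 0.0075,"ty": -0.025,"tz": 0,"wx": 0,"wy": 0,"wz": -5.0},{"grip": 0,"tx": 0.0075,"ty": -0.025,"tz": 0,"wx": 0,"wy": 0,"wz": -5.0},{"grip": 0,"tx": 0.0075,"ty": -0.025,"tz": 0,"wx": 0,"wy": 0,"wz": -5.0}])

```text
t: 13.45
tool_pos: [547.2, 133.8, 214.3]
eef_rot: [-1.609, -2.697, 0.002]
wrist_force: [0.2, 0.6, -1.5]
grip_width: 0.266
grasp_force: 44.4
```

Request:
servo_tool(deltas=[{"grip": 0,"tx": 0.0075,"ty": -0.022,"tz": 0,"wx": 0,"wy": 0,"wz": -2.7},{"grip": 0,"tx": 0.0075,"ty": -0.022,"tz": 0,"wx": 0,"wy": 0,"wz": -2.7},{"grip": 0,"tx": 0.0075,"ty": -0.022,"tz": 0,"wx": 0,"wy": 0,"wz": -2.7},{"grip": 0,"tx": 0.0075,"ty": -0.022,"tz": 0,"wx": 0,"wy": 0,"wz": -2.7},{"grip": 0,"tx": 0.0075,"ty": -0.022,"tz": 0,"wx": 0,"wy": 0,"wz": -2.7},{"grip": 0,"tx": 0.0073,"ty": -0.021,"tz": 0,"wx": 0,"wy": 0,"wz": -2.5},{"grip": 0,"tx": 0,"ty": 0,"tz": 0,"wx": 0,"wy": 0,"wz": 0},{"grip": 0,"tx": 0,"ty": 0,"tz": 0,"wx": 0,"wy": 0,"wz": 0},{"grip": 0,"tx": 0,"ty": 0,"tz": 0,"wx": 0,"wy": 0,"wz": 0}])

```text
t: 14.58
tool_pos: [592.1, 4.3, 215.3]
eef_rot: [-1.965, -2.451, -0.0]
wrist_force: [-0.3, 0.0, -0.3]
grip_width: 0.265
grasp_force: 44.4
```

```bash
python3 - <<'E'
from h import *
q=env.observe(); T=q["tool_pos"]; Y=R.from_rotvec(q["eef_rot"]).as_matrix()[:,1]; print(T.round(1),np.degrees(np.arctan2(Y[1],Y[0])),q["wrist_force"].round(1))
b=save("side","side5.png"); s3=cv2.imread("pics/side3.png")
# measure panel ends near side in side view + clip blobs
for n,P in(("near end",(592+55*.213,2-55*.977,106)),("mid",(592,2,106)),("tip-",T-[0,0,66]-16.5*Y),("tip+",T-[0,0,66]+16.5*Y)): print(n,proj("side",P).round(1))
h=cv2.cvtColor(s3,cv2.COLOR_BGR2HSV); m=cv2.inRange(h,(10,60,90),(28,255,255))
p=proj("side",(592,2,90)).astype(int); x0,y0=p-[30,30]; mm=np.zeros_like(m); mm[y0:y0+60,x0:x0+60]=m[y0:y0+60,x0:x0+60]
n,l,st,_=cv2.connectedComponentsWithStats(mm); i=1+np.argmax(st[1:,4]); print("panel",st[i]); c=np.argwhere(l==i)
for col in range(st[i][0],st[i][0]+st[i][2]): r=c[c[:,1]==col,0]; print(col,r.min(),r.max(),end='; ')
g=cv2.cvtColor(b,cv2.COLOR_BGR2GRAY); t=proj("side",T-[0,0,66]).astype(int); print("\n",t)
for r in range(t[1]-18,t[1]+10): print(r,g[r,t[0]-14:t[0]+15])
E
```

```text
[592.1   4.3 215.3] 12.566685581552932 [-0.3  0.  -0.3]
near end [312.3 195.7]
mid [304.9 189.8]
tip- [300. 177.]
tip+ [309.8 175.7]
panel [288 183  26  31 384]
288 188 192; 289 187 192; 290 187 193; 291 187 193; 292 186 194; 293 186 194; 294 186 194; 295 185 194; 296 185 194; 297 184 195; 298 183 199; 299 183 200; 300 183 201; 301 183 202; 302 184 203; 303 184 203; 304 185 204; 305 185 205; 306 185 206; 307 185 207; 308 185 208; 309 186 209; 310 187 210; 311 187 213; 312 188 213; 313 193 212; 
 [304 176]
158 [201 138  84  73  76  79  84  98 111 123 124 121 116 118 139 153 139 124
 120 131 146 156 156 155 154 153 153 151 152]
159 [179 119  78  74  77  75  80  82  90 106 118 123 124 129 144 150 136 126
 123 133 150 156 156 156 156 155 154 154 153]
160 [156  99  78  76  77  76  76  76  81  97 117 123 125 128 133 137 130 126
 128 138 151 156 157 157 158 157 156 155 153]
161 [142  88  81  82  77  75  74  75  84 104 121 128 126 131 134 138 134 134
 137 146 152 156 156 159 160 160 157 156 154]
162 [128  75  73  81  81  77  75  77  95 124 131 128 129 135 141 141 140 140
 144 150 152 155 156
[... 2096 characters left out ...]
 68  67  62  58  55  54  56  60  60  58
  60  60  60  58  57  59  58  62  64  66  64]
181 [178 156 118  81  63  60  64  66  64  64  61  56  55  56  58  59  59  57
  58  57  59  60  60  59  59  61  63  61  63]
182 [196 187 162 123  83  64  58  62  70  74  69  58  55  58  58  58  57  58
  57  58  59  59  59  61  62  62  61  61  60]
183 [201 200 191 168 132  91  67  78 118 151 142  98  65  62  59  54  54  53
  56  58  60  59  58  59  62  62  60  60  60]
184 [205 205 204 195 172 141 111 119 176 225 230 191 131 104  96  73  56  55
  56  57  58  57  60  59  61  62  61  61  59]
185 [209 207 202 198 189 181 169 167 187 228 246 243 213 179 160 123  93  90
  84  70  60  59  60  58  59  61  61  60  58]
```

The measurements agree with the tips lying either side of the panel's plane. I'll lower slowly.

Request:
servo_tool(deltas=[{"grip": 0,"tx": 0,"ty": -0.002,"tz": -0.015,"wx": 0,"wy": 0,"wz": 0},{"grip": 0,"tx": 0,"ty": 0,"tz": -0.015,"wx": 0,"wy": 0,"wz": 0},{"grip": 0,"tx": 0,"ty": 0,"tz": -0.008,"wx": 0,"wy": 0,"wz": 0},{"grip": 0,"tx": 0,"ty": 0,"tz": -0.006,"wx": 0,"wy": 0,"wz": 0},{"grip": 0,"tx": 0,"ty": 0,"tz": 0,"wx": 0,"wy": 0,"wz": 0},{"grip": 0,"tx": 0,"ty": 0,"tz": 0,"wx": 0,"wy": 0,"wz": 0}])

```text
t: 15.38
tool_pos: [592.5, 1.8, 171.7]
eef_rot: [1.966, 2.45, 0.0]
wrist_force: [0.4, 0.3, -1.6]
grip_width: 0.263
grasp_force: 44.4
```

Request:
servo_tool(deltas=[{"grip": 0,"tx": 0,"ty": 0,"tz": -0.005,"wx": 0,"wy": 0,"wz": 0},{"grip": 0,"tx": 0,"ty": 0,"tz": -0.005,"wx": 0,"wy": 0,"wz": 0},{"grip": 0,"tx": 0,"ty": 0,"tz": -0.005,"wx": 0,"wy": 0,"wz": 0},{"grip": 0,"tx": 0,"ty": 0,"tz": -0.004,"wx": 0,"wy": 0,"wz": 0},{"grip": 0,"tx": 0,"ty": 0,"tz": 0,"wx": 0,"wy": 0,"wz": 0},{"grip": 0,"tx": 0,"ty": 0,"tz": 0,"wx": 0,"wy": 0,"wz": 0},{"grip": 0,"tx": 0,"ty": 0,"tz": 0,"wx": 0,"wy": 0,"wz": 0},{"grip": 0,"tx": 0,"ty": 0,"tz": 0,"wx": 0,"wy": 0,"wz": 0}])

```text
t: 16.38
tool_pos: [592.4, 1.7, 152.4]
eef_rot: [1.966, 2.45, 0.0]
wrist_force: [0.8, 0.1, -1.1]
grip_width: 0.27
grasp_force: 44.4
```

```bash
python3 - <<'E'
from h import *
q=env.observe(); T=q["tool_pos"]; Y=R.from_rotvec(q["eef_rot"]).as_matrix()[:,1]; print(T.round(1),q["wrist_force"].round(2),q["torque"].round(2),q["t"])
b=save("side","side6.png"); a=save("top","top6.png")
s5=cv2.cvtColor(cv2.imread("pics/side3.png"),cv2.COLOR_BGR2GRAY).astype(int); g=cv2.cvtColor(b,cv2.COLOR_BGR2GRAY).astype(int)
for n,P in(("near end",(592+55*.213,2-55*.977,106)),("edge mid",(592,2,106)),("tip-",T-[0,0,66]-16.5*Y),("tip+",T-[0,0,66]+16.5*Y)): print(n,proj("side",P).round(1))
h=cv2.cvtColor(b,cv2.COLOR_BGR2HSV); m=cv2.inRange(h,(10,60,60),(28,255,255))
for r in range(172,212): print(r,''.join('#' if m[r,c] else ('.' if g[r,c]>90 else 'x') for c in range(284,325)))
# top: did the visible pointer/cross region change since top3?
t3=cv2.imread("pics/top3.png"); d=np.abs(a.astype(int)-t3).max(2)[185:205,288:300]; print(d.max(1))
E
```

```text
[592.4   1.7 152.4] [ 0.82  0.11 -1.15] [ 0.05 -0.02  0.02] 16.375
near end [312.3 195.7]
edge mid [304.9 189.8]
tip- [300.1 196.5]
tip+ [309.8 195. ]
172 ......xxxxxx.xxxx...xxxxxxx...xxxxxxxxxxx
173 ......xxxxx...xxx...xxxxxxx....xxxxxxxxxx
174 ......xxxxx...x.....xxxxxxx...xxxxxxxxxxx
175 ......xxxxxx.xx.....xxxxxxxxxxxxxxxxxxxxx
176 .......xxxxxxxxx...xx...xxxxxxxxxxxxxxxxx
177 .......xxxxxxxxx...x......xxxxxxxxxxxxxxx
178 .......xxxxxxxxx..........xxxxxxxxxxxxxxx
179 .......xxxxxxxxx..........xxxxxxxxxxxxxxx
180 ........xxxxxxx...........xxxxxxxxxxxxxxx
181 .........xxxxxx............xxxxxxxxxxxxxx
182 ..........xxxx.............xxxxxxxxxxxxxx
183 ............xx..............xxxxxxxxxxxxx
184 ............#...............xxxxxxxxxxxxx
185 ...........##................xxxxxxxxxxxx
186 .......######........###.....xxxxxxxxxxxx
187 .....########.......####.....xxxxxxxxxxxx
188 ....####...##.......#####....xxxxxxxxxxxx
189 ....###...###......######.....xxxxxxxxxxx
190 ....##...####......######xx...xxxxxxxxxxx
191 ....########.......#######xx.xxxxxxxxxxxx
192 .....#######xxx...#######
[... 273 characters left out ...]
########...........
199 ..............################...........
200 ...............###############...........
201 ................##############...........
202 .................############............
203 ..................############...........
204 ...............x...###########...........
205 ................xxx.#########............
206 .................xxx.#########...........
207 ..................xxx..#######...........
208 ...................xxxx.######...........
209 ....................xxxx.#####...........
210 .......................xx.####...........
211 ........................xx.###...........
[206 206 206 204 204 203 194 193 191 190 187 189 193 200 203 201 192 188
 169 113]
```

The picture data show the panel's edge between the two jaws, with the tips about 20 mm down. The wrist force is unchanged, so nothing is touching. I'll hand in.

```bash
python3 -c "
from rig import env
print(env.sign_off()); print(env.observe()['grasp_force'])"
```

```text
the job is handed in; nothing more can be done
None
the job is handed in; nothing more can be done
```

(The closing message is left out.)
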